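# Set the aspirator's vacuum regulator to its red mark and lock it

### The job

Set the vacuum on the bench aspirator: turn the black regulator knob clockwise until its white pointer stands at the red marker, then pull the knob up all the way to its stop, which locks it, and let go. The lock only meshes every few degrees, so pull lightly, and where it is blocked ease the knob a little to either side until it meshes in a notch next to the marker, without ever forcing it; leave the red marker and everything else on the bench where it is.

Things in the scene. Friction and masses are not known exactly. Their poses are not given: they have to be found in the camera images.
- aspirator: bench vacuum aspirator, fixed: white box 240 (x) x 220 (y) x 110 mm high, grey top deck at z = 110 mm, waste bottle on its +y flank (reaching y = 230 mm, 200 mm high), 63 mm gauge on the deck at (55, 48) mm. Origin: centre of its underside; z up, -x is its front. The regulator knob's upright axis is at (-50, -45) mm in this frame.
- knob: turning spindle with the black knob on it. Origin on the knob's upright axis at deck height; its x axis points along the white pointer. Turns clockwise, seen from above, with about 0.1 N m of friction and stays where left. Round grip 50 mm across; with the knob in it spans 16 to 50 mm above the deck; below it a skirt 64 mm across spans 10 to 16 mm. All of it rises when drawn out.
- knob_top (a point): centre of the knob's flat top, on its axis: 50 mm above the deck with the knob pushed in, 60 mm when drawn out to the stop. A white line on the top points the pointer's way. Grip the knob across its 50 mm, above the skirt.
- pointer_tip (a point): outer tip of the white pointer on the knob's skirt, 43 mm from the axis
- mark_tip (a point): inner tip of the red marker, 45 mm from the axis, 7 mm above the deck: the setting wanted. At the start it is 0.6 to 1.7 rad clockwise of the pointer. The lock has 20 notches 18 degrees apart that cannot be seen; the two next to the marker lie 7 to 11 degrees from it, one on each side; either will do.
- marker: red tab on a thin steel ring round the dark scale plate (120 mm across, a division every 15 degrees); it carries the lock's teeth, hidden in the knob. Origin on the knob's axis at deck height; its x axis points to the tab, which reaches from 45 to 60 mm from the axis and 7 mm above the deck. It sits tight and must not be turned.
- pull (a joint): how far the knob is drawn out, m: 0 in, 0.010 at its upper stop, where it is locked. It slides with a steady drag of about 5 N, up or down, and stays where it is left. It draws out only within about 3 degrees of a notch's middle; elsewhere hidden teeth stop it hard at 0.002, and more than 35 N spoils them. Beyond 0.002 in a notch the teeth hold it from turning.
- timer: white lab timer 62 x 62 x 16 mm lying on the aspirator's deck near (62, -62) mm of its frame; origin: centre of its underside. Leave alone.
- bottle: white reagent bottle with a red and white label, 58 mm across, 132 mm high; origin: centre of its underside. Leave alone.
- tip_box: pipette tip box, clear with a blue lid, 85 x 125 x 69 mm; origin: centre of its underside. Leave alone.
- sharps_bin: open yellow sharps bin, 160 mm across, 140 mm high; origin: centre of its underside. Leave alone.
- jar: glass swab jar with a steel lid, 66 mm across, 89 mm high; origin: centre of its underside. Leave alone.
- tube_rack: white tube rack, fixed, 75 x 200 mm, 70 mm high; with its tubes 108 mm high; origin: centre of its underside
- tube0: red-capped blood tube, 12 mm across, 94 mm long, standing in the rack; origin: centre of its underside. Leave alone.
- tube1: the same, another tube
- tube2: the same, another tube

How it is judged:
By the outcome, as a careful person would: the job done as asked, in the order asked, and still so for the second after the job is handed in, with the robot touching nothing.
It also fails if it takes over 45 s, if anything falls off the work surface, if the arm or the gripper's body presses on something with over 40 N, if the wrist force passes 120 N, or if a joint passes its speed limit or range.

### The arm

A 6-joint arm with a two-finger parallel gripper is mounted at the origin on the work surface. World frame = base frame: x ahead of the robot, y to its left, z up, the work surface at z = 0. Lengths are in mm, angles in rad, forces in N, time in s.
With the tool pointing down it reaches from about 350 to 875 mm from the base axis. Payload 4.2 kg.
Tool frame: the origin (TCP) lies at the very end of the fingers, on their centre line; the grasp point (between the pads) lies 19 mm behind it; z points along the fingers, y is the direction in which the jaws open and shut (so a half turn about z gives the same grasp; the last joint's range is limited). The gripper opens to 85 mm and grips with 20 to 120 N. Pads are 22 mm wide; open, the fingers measure 114 mm over their backs; the gripper's body (76 mm by 85 mm) begins 54 mm behind the grasp point. The pads swing forward as they close: fully open they stand 13 mm farther back than shut.
Start: joints at [-1, 0.385, 0.008, 0, -1.194, -0.259], TCP at [191.748, -594.838, 231.312] pointing down, gripper open.
Joint ranges: [-3.14, 3.14], [-1.21, 2.06], [-1.07, 1.41], [-3.16, 2.05], [-2.99, -0.16], [-3.1, 3.1]. Speed limits (rad/s): [2.79, 2.79, 3.14, 3.14, 3.14, 3.14].

### API

Orientations are given as a unit quaternion [x, y, z, w].
In Python, from bench import read_state, get_image, camera_params, job_done gives the robot as it stands.
- The arm moves only by the tool send_rows, never from a script. Its arguments are lists of equal length, an entry for each row: "translation": the shift along the tool's x, y, z in m, a list of three; "yaw": the turn about the tool's z in degrees; "fingers": the closure in counts, from 0 (fully open) to 255 (shut). A call has 1 to 12 rows; each row is the pose to reach, as a shift and turn from the pose measured when the call began, along the tool's axes at that moment; what a row does not reach only later rows make up. A row lasts 1/10 s, in which the tool goes at most 50 mm and 8.59 degrees, less where a joint would pass 70% of its speed; a pose out of reach is approached as far as the arm can. A call with a gripper value outside its range is refused whole. The fingers move at their own pace and stop on an object; the grip force is fixed at half the most. Time passes only in rows, so rows that repeat a pose let the fingers close. It gives the time, the measured TCP pose, the force and the opening at its end, in the units of the state.
- read_state(): the state, without advancing time (a new reading comes with each control period).
- get_image(name): name is "side" or "top" or "wrist"; returns the picture (480x640x3 uint8, blue, green, red); there is no depth.
- camera_params(name): a dict with "mtx" (3x3 intrinsics, pixels), "rvec" (rotation vector, rad) and "tvec" (3), from world to camera coordinates, as OpenCV has them; the wrist camera has in their place "tool_from_camera" (4x4, takes a point from camera to tool coordinates, whose origin is the TCP and whose axes are the flange's). Camera axes: x right, y down, z forward; pixel columns grow to the right and rows downward; lengths in mm; the calibration is good to about 2 mm. A picture is of the moment at which its call begins: read the wrist's pose just before it. camera_params takes no time and is no camera call.
- job_done(): hands the job in, once; it reports no verdict.
The state is a dict: "clock": time; "joints": joint angles; "joint_vel": joint speeds; "joint_efforts": joint torques, N m; "position": TCP position; "ee_rot": TCP orientation; "contact_force": force on the tool from outside, world axes, zero at the start; "wrist_torque": the same for the moment, N m; "gripper_width": finger opening in mm.
Only numpy, scipy, OpenCV 4.12 (cv2) and the standard library are available. Lean on these libraries where they do the work, as an engineer would, in place of code of your own. Each camera call takes 0.05 s, during which the arm holds its last target.

## Working session

There is one attempt and no reset: what is moved stays moved. The work goes in short steps, Python scripts to look and compute and a tool call to move; the robot and the scene stay as the last step left them, time stands still between calls to the robot, and variables do not carry over. Pictures are saved under pics/ and viewed, and the job is handed in when it is done.

Besides the shell and the picture viewer there is one more tool, called after "Call:" by a JSON object that holds its "api" and its "payload", one argument or row to a line. send_rows: Moves the arm, as the interface text tells. Its arguments: {"type":"object","properties":{"translation":{"type":"array","items":{"type":"array","items":{"type":"number"}}},"yaw":{"type":"array","items":{"type":"number"}},"fingers":{"type":"array","items":{"type":"number"}}},"required":["translation","yaw","fingers"]}

```bash
mkdir -p pics; python3 - <<'E'
from bench import *
import cv2
print(read_state())
for n in ("side","top","wrist"):
    print(n,camera_params(n))
for n in ("side","top"):
    cv2.imwrite(f"pics/{n}0.png",get_image(n))
E
```

```text
{'clock': 0.0, 'joints': array([-1.00039681e+00,  3.85567086e-01,  6.63613450e-03, -4.70668521e-04,
       -1.19400217e+00, -2.58627480e-01]), 'joint_vel': array([ 1.70881566e-03,  9.88923139e-04,  1.22555807e-03,  2.90285151e-04,
        1.10063175e-03, -9.97802015e-05]), 'joint_efforts': array([-5.17508142e-04, -3.92292631e+01,  1.88399756e+01,  4.18610528e+00,
       -4.60855590e-03, -3.45145693e-06]), 'position': array([ 191.56785465, -594.31175935,  230.22346501]), 'ee_rot': array([-1.55169570e-01,  9.87887248e-01,  1.06600926e-03, -2.30081969e-04]), 'contact_force': array([ 0.17648047, -0.60864711, -0.590414  ]), 'wrist_torque': array([-0.02607181, -0.01979826,  0.03300684]), 'gripper_width': 85.3225208580721}
side {'mtx': array([[586.69934106,   0.        , 313.83050502],
       [  0.        , 586.69934106, 236.4005868 ],
       [  0.        ,   0.        ,   1.        ]]), 'rvec': array([ 0.79910205, -2.47424345,  1.17883604]), 'tvec': array([ 404.63671869,  270.44700123, 1392.03697698])}
top {'mtx': array([[492.74061623,   0.        , 317.14431747],
       [  0.        , 492.74061623, 241.86940994],
       [  0.        ,   0.        ,   1.        ]]), 'rvec': array([ 2.18843085, -2.16075577,  0.0800527 ]), 'tvec': array([ -21.03729192,  535.31299994, 1278.31904191])}
wrist {'mtx': array([[362.73063575,   0.        , 318.56598516],
       [  0.        , 362.73063575, 239.33886412],
       [  0.        ,   0.        ,   1.        ]]), 'tool_from_camera': array([[ 1.05343033e-03, -9.53002553e-01, -3.02960432e-01,
         7.66555190e+01],
       [ 9.99999296e-01,  8.38446660e-04,  8.39673269e-04,
        -1.85494441e+00],
       [-5.46194607e-04, -3.02961103e-01,  9.53002766e-01,
        -1.42652541e+02],
       [ 0.00000000e+00,  0.00000000e+00,  0.00000000e+00,
         1.00000000e+00]])}
```

View pics/top0.png

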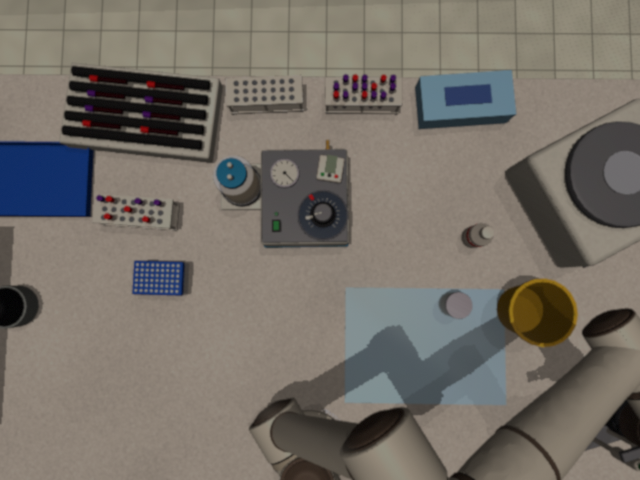

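View pics/side0.png

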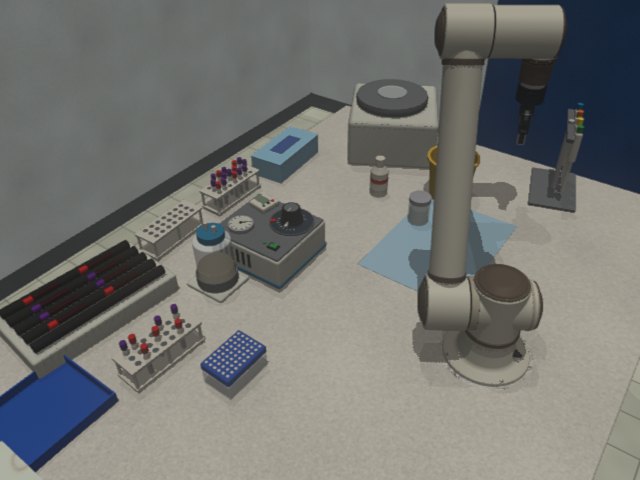

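The top view shows the aspirator with its knob near (323,214), the red marker near (311,197) and the gauge at (285,173). I'll zoom in and measure.

```bash
cat > h.py <<'E'
import numpy as np, cv2
from bench import *
from scipy.spatial.transform import Rotation as R
def cam(n,st=None):
    p=camera_params(n)
    K=p["mtx"]
    if n=="wrist":
        T=np.eye(4);T[:3,:3]=R.from_quat(st["ee_rot"]).as_matrix();T[:3,3]=st["position"]
        M=T@p["tool_from_camera"]; return K,M[:3,:3],M[:3,3]
    Rm=cv2.Rodrigues(p["rvec"])[0]
    return K,Rm.T,-Rm.T@p["tvec"]
def ray(c,uv):
    K,Rm,o=c; d=Rm@np.linalg.solve(K,[uv[0],uv[1],1]); return o,d
def onz(c,uv,z):
    o,d=ray(c,uv); return o+d*(z-o[2])/d[2]
def proj(c,P):
    K,Rm,o=c; q=K@(Rm.T@(np.array(P,float)-o)); return q[:2]/q[2]
E
python3 - <<'E'
from h import *
im=cv2.imread("pics/top0.png"); c=cam("top")
cv2.imwrite("pics/top0z.png",cv2.resize(im[140:255,240:365],None,fx=5,fy=5,interpolation=cv2.INTER_CUBIC))
print(c[2],onz(c,(323,213),160),onz(c,(311,197),117))
for u in [(262,152),(348,151),(350,244),(263,244)]: print(onz(c,u,110))
E
```

```text
[ 427.98273344  -26.9645804  1318.03104658] [592.90610294 -28.55585929 160.        ] [638.4444065    1.44088628 117.        ]
[752.01854938 125.75101223 110.        ]
[756.86937167 -89.15404312 110.        ]
[523.98734557 -95.90839862 110.        ]
[521.33309735 118.12551288 110.        ]
```

View pics/top0z.png

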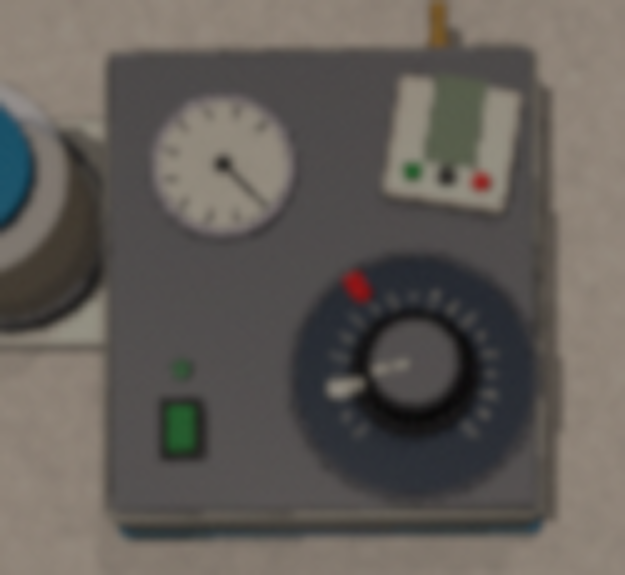

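The knob is near (593, -28) and the pointer is about 60° counter-clockwise of the marker. I'll hover over it for a wrist view.

Call:
{"api": "send_rows", "payload": {
  "translation": [
    [-0.03, 0.02, -0.06],
    [-0.556, 0.415, -0.07],
    [-0.556, 0.415, -0.07],
    [-0.556, 0.415, -0.07],
    [-0.556, 0.415, -0.07],
    [-0.556, 0.415, -0.07],
    [-0.556, 0.415, -0.07],
    [-0.556, 0.415, -0.07],
    [-0.556, 0.415, -0.07],
    [-0.556, 0.415, -0.07],
    [-0.556, 0.415, -0.07],
    [-0.556, 0.415, -0.07]
  ],
  "yaw": [0, -40, -40, -40, -40, -40, -40, -40, -40, -40, -40, -40],
  "fingers": [0, 0, 0, 0, 0, 0, 0, 0, 0, 0, 0, 0]
}}

```text
clock: 1.3
position: [525.8, -123.6, 296.2]
ee_rot: [-0.484, 0.875, 0.001, -0.0]
contact_force: [0.4, -0.7, 0.0]
gripper_width: 85.6
```

Call:
{"api": "send_rows", "payload": {
  "translation": [
    [-0.116, -0.006, 0],
    [-0.116, -0.006, 0],
    [-0.116, -0.006, 0],
    [-0.116, -0.006, 0],
    [-0.116, -0.006, 0],
    [-0.116, -0.006, 0]
  ],
  "yaw": [0, 0, 0, 0, 0, 0],
  "fingers": [0, 0, 0, 0, 0, 0]
}}

```text
clock: 1.9
position: [591.8, -29.7, 296.4]
ee_rot: [-0.483, 0.875, 0.001, -0.0]
contact_force: [-0.3, -0.1, -0.3]
gripper_width: 85.2
```

```bash
python3 - <<'E'
from h import *
s=read_state(); im=get_image("wrist"); cv2.imwrite("pics/w1.png",im)
np.save("s1.npy",s,allow_pickle=True); print(s["position"],s["ee_rot"],s["joints"],s["joint_vel"].max())
E
```

```text
[591.79709552 -29.70063974 296.39054929] [-4.83252382e-01  8.75480284e-01  1.16564546e-03 -2.22205537e-04] [ 0.22181739  0.29301967  0.03655668 -0.00218584 -1.31541069 -0.78332785] 0.0017161860835334466
```

View pics/w1.png

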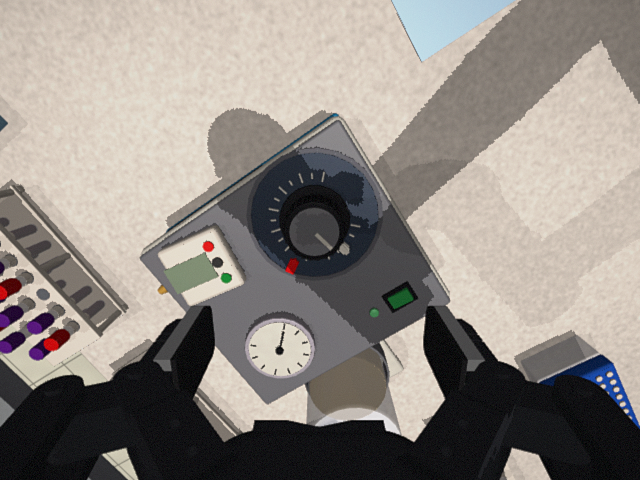

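The wrist view shows the knob top at about (315,231), the white pointer at (345,248) and the red marker at (292,267). I'll measure these precisely.

```bash
cat > meas.py <<'E'
from h import *
def marker(im,c):
    b,g,r=[im[...,i].astype(int) for i in range(3)]
    return ((r>110)&(r-g>70)&(r-b>60)).astype(np.uint8)
E
python3 - <<'E'
from meas import *
s=np.load("s1.npy",allow_pickle=True).item(); im=cv2.imread("pics/w1.png"); c=cam("wrist",s)
# ring of samples: knob top
x0,y0,x1,y1=240,140,400,290
z=cv2.resize(im[y0:y1,x0:x1],None,fx=5,fy=5,interpolation=cv2.INTER_CUBIC); cv2.imwrite("pics/w1z.png",z[:,:800])
m=marker(im,c); n,l,st,ce=cv2.connectedComponentsWithStats(m)
for i in range(1,n): 
  if st[i,4]>15: print("red",ce[i],st[i],onz(c,ce[i],117))
E
```

```text
red [207.65979381 246.34020619] [202 241  12  11  97] [697.58679529 -59.11270245 117.        ]
red [291.50413223 266.32231405] [285 259  13  16 121] [ 6.42254355e+02 -4.60327375e-01  1.17000000e+02]
red [  2.54878049 292.57317073] [  0 285   7  15  82] [ 895.64827672 -127.60715678  117.        ]
red [ 50.72611465 344.12738854] [ 44 338  15  13 157] [897.9674778 -60.3528103 117.       ]
```

View pics/w1z.png

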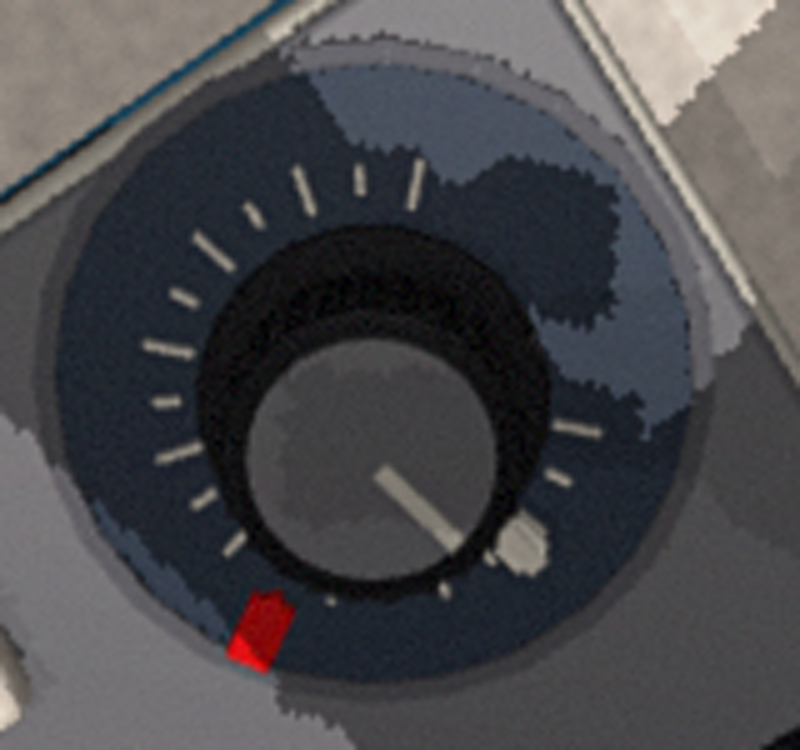

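```bash
python3 - <<'E'
from meas import *
s=np.load("s1.npy",allow_pickle=True).item(); im=cv2.imread("pics/w1.png"); c=cam("wrist",s)
u=lambda x,y:(240+x/5-.4,140+y/5-.4)
A=onz(c,u(372,459),160); P=onz(c,u(375,372),111); print("axis from top",A,"from plate",P)
# top circle diameter check
print(np.linalg.norm(onz(c,u(247,459),160)-onz(c,u(498,459),160)))
m=marker(im,c); m[:, :270]=0; m[:,310:]=0
C=[onz(c,q,117) for q in [u(270,598),u(262,632),u(245,665)]]
ang=lambda p,o:np.degrees(np.arctan2(p[1]-o[1],p[0]-o[0]))
for o in (A,P): print("mark",[ (round(ang(q,o),1),round(np.linalg.norm((q-o)[:2]),1)) for q in C])
l=[onz(c,q,160) for q in (u(382,472),u(458,548))]
print("line",ang(l[1],l[0]),ang(l[1],A))
t=onz(c,u(524,545),123)
for z in (120,126): 
  t=onz(c,u(524,545),z); print("ptr",ang(t,A),ang(t,P),np.linalg.norm((t-A)[:2]))
E
```

```text
axis from top [598.37394368 -28.88946454 160.        ] from plate [597.00229535 -30.82574966 111.        ]
40.245543205049294
mark [(np.float64(31.5), np.float64(44.8)), (np.float64(33.3), np.float64(51.8)), (np.float64(33.0), np.float64(59.4))]
mark [(np.float64(32.7), np.float64(47.0)), (np.float64(34.2), np.float64(54.0)), (np.float64(33.8), np.float64(61.6))]
line 101.51011201316794 100.54190521628759
ptr 102.14985698264269 99.73522639578684 39.859528322877125
ptr 103.83613253797613 101.24130669036184 38.053674041131266
```

The knob axis is at about (598, -29.5). The pointer stands at 101.3° and the marker at 33.3°, so the turn is about 68° clockwise. Descending now.

Call:
{"api": "send_rows", "payload": {
  "translation": [
    [-0.0035, -0.005, 0.04],
    [-0.0035, -0.005, 0.08],
    [-0.0035, -0.005, 0.115],
    [-0.0035, -0.005, 0.14],
    [-0.0035, -0.005, 0.16],
    [-0.0035, -0.005, 0.167],
    [-0.0035, -0.005, 0.167],
    [-0.0035, -0.005, 0.167]
  ],
  "yaw": [0, 0, 0, 0, 0, 0, 0, 0],
  "fingers": [0, 0, 0, 0, 0, 0, 0, 0]
}}

```text
clock: 2.75
position: [598.5, -29.6, 131.0]
ee_rot: [-0.483, 0.876, 0.001, 0.001]
contact_force: [-0.1, -0.1, -0.4]
gripper_width: 85.5
```

```bash
python3 - <<'E'
from h import *
s=read_state(); im=get_image("wrist"); cv2.imwrite("pics/w2.png",im)
side=get_image("side"); cs=cam("side")
x,y=proj(cs,[598,-29,140]).astype(int); print(x,y,s["position"])
cv2.imwrite("pics/s2.png",cv2.resize(side[y-60:y+60,x-80:x+80],None,fx=5,fy=5,interpolation=cv2.INTER_CUBIC))
E
```

```text
290 211 [598.47950759 -29.62254995 130.99566235]
```

View pics/w2.png

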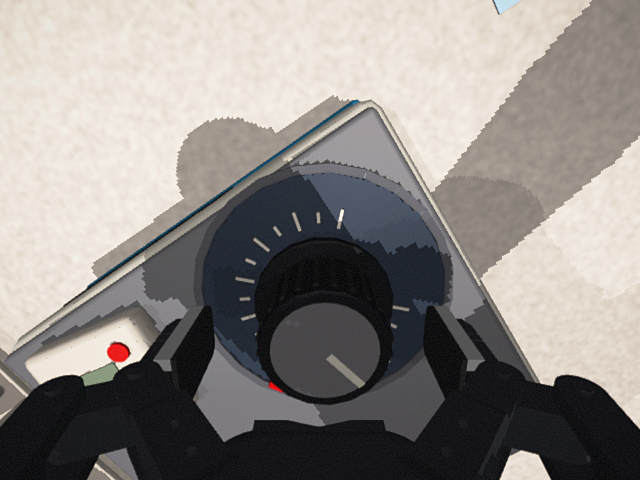

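View pics/s2.png

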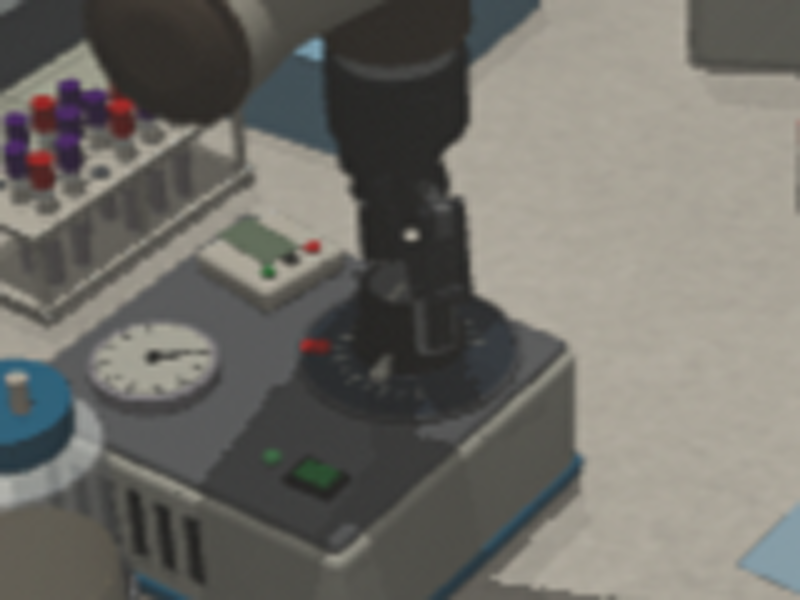

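The knob sits centred between the pads, with its top at (325,350) and the pad midline at column 320. Closing.

Call:
{"api": "send_rows", "payload": {
  "translation": [
    [0, 0, 0],
    [0, 0, 0],
    [0, 0, 0],
    [0, 0, 0],
    [0, 0, 0],
    [0, 0, 0]
  ],
  "yaw": [0, 0, 0, 0, 0, 0],
  "fingers": [80, 110, 150, 200, 200, 200]
}}

```text
clock: 3.45
position: [597.2, -28.5, 132.4]
ee_rot: [-0.483, 0.876, 0.001, 0.001]
contact_force: [-5.2, 4.6, 7.2]
gripper_width: 48.0
```

```bash
python3 - <<'E'
from h import *
s=read_state(); print(s["position"],s["contact_force"],s["wrist_torque"],s["gripper_width"]); im=get_image("wrist"); cv2.imwrite("pics/w3.png",im)
E
```

```text
[597.21144481 -28.51893271 132.36757308] [-5.23644684  4.59554366  7.23479462] [ 1.04674639  1.60661805 -0.0893161 ] 48.03305000329706
```

View pics/w3.png

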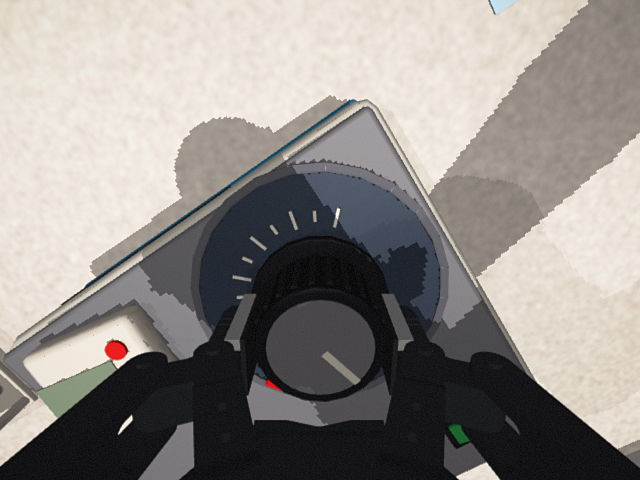

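The knob is gripped, with an opening of 48 mm and low forces. Turning clockwise 60° first.

Call:
{"api": "send_rows", "payload": {
  "translation": [
    [0, 0, 0],
    [0, 0, 0],
    [0, 0, 0],
    [0, 0, 0],
    [0, 0, 0],
    [0, 0, 0],
    [0, 0, 0],
    [0, 0, 0],
    [0, 0, 0],
    [0, 0, 0],
    [0, 0, 0],
    [0, 0, 0]
  ],
  "yaw": [6, 12, 18, 24, 30, 36, 42, 48, 54, 60, 60, 60],
  "fingers": [200, 200, 200, 200, 200, 200, 200, 200, 200, 200, 200, 200]
}}

```text
clock: 4.7
position: [596.6, -27.8, 132.5]
ee_rot: [0.018, 1.0, 0.002, -0.001]
contact_force: [-3.8, 5.0, 2.7]
gripper_width: 48.4
```

```bash
cat >> meas.py <<'E'
def look(tag):
    s=read_state(); im=get_image("wrist"); cv2.imwrite(f"pics/{tag}.png",im)
    np.save(f"{tag}.npy",s,allow_pickle=True)
    M=R.from_quat(s["ee_rot"]).as_matrix()
    print(np.round(s["position"],2),"F",s["contact_force"].round(2),"T",s["wrist_torque"].round(3),"w",round(s["gripper_width"],1),"toolx ang",round(np.degrees(np.arctan2(M[1,0],M[0,0])),2),"clk",s["clock"],"j6",s["joints"][5].round(2))
    return s,im
E
python3 - <<'E'
from meas import *
look("w4")
E
```

```text
[596.56 -27.84 132.49] F [-3.76  4.98  2.66] T [ 1.101  0.98  -0.08 ] w 48.4 toolx ang 177.9 clk 4.7 j6 -1.83
```

View pics/w4.png

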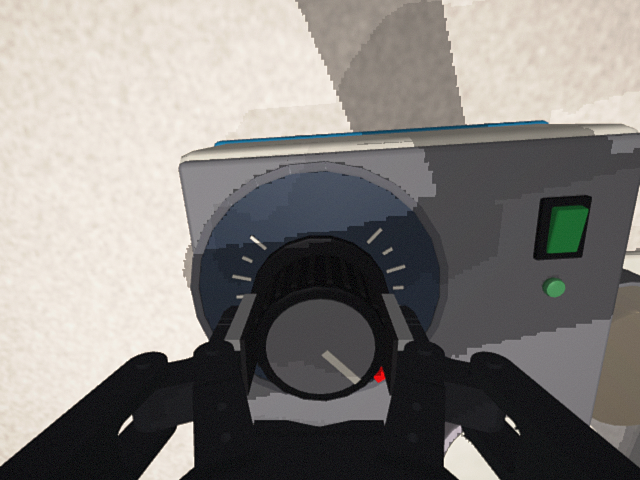

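The line on the knob is fixed relative to the gripper, so there was no slip. The red marker shows at (378,376), so the pointer is a few degrees short of it. I'll compute the remainder.

```bash
python3 - <<'E'
from meas import *
ang=lambda p,o:np.degrees(np.arctan2(p[1]-o[1],p[0]-o[0]))
for t in ("w3","w4"):
    s=np.load(t+".npy",allow_pickle=True).item() if t=="w4" else None
    if s is None: continue
    im=cv2.imread(f"pics/{t}.png"); c=cam("wrist",s)
    z=cv2.resize(im[270:420,240:400],None,fx=5,fy=5,interpolation=cv2.INTER_CUBIC); cv2.imwrite("pics/w4z.png",z)
    m=marker(im,c); n,l,st,ce=cv2.connectedComponentsWithStats(m)
    for i in range(1,n): print(ce[i],st[i],onz(c,ce[i],117))
s=read_state(); top=get_image("top"); cv2.imwrite("pics/top4.png",cv2.resize(top[160:260,260:380],None,fx=6,fy=6,interpolation=cv2.INTER_CUBIC))
sd=get_image("side"); cv2.imwrite("pics/s4.png",cv2.resize(sd[170:250,230:350],None,fx=6,fy=6,interpolation=cv2.INTER_CUBIC))
E
```

```text
[379.49038462 375.65384615] [374 367  11  16 104] [646.07828901   0.87301686 117.        ]
```

View pics/w4z.png

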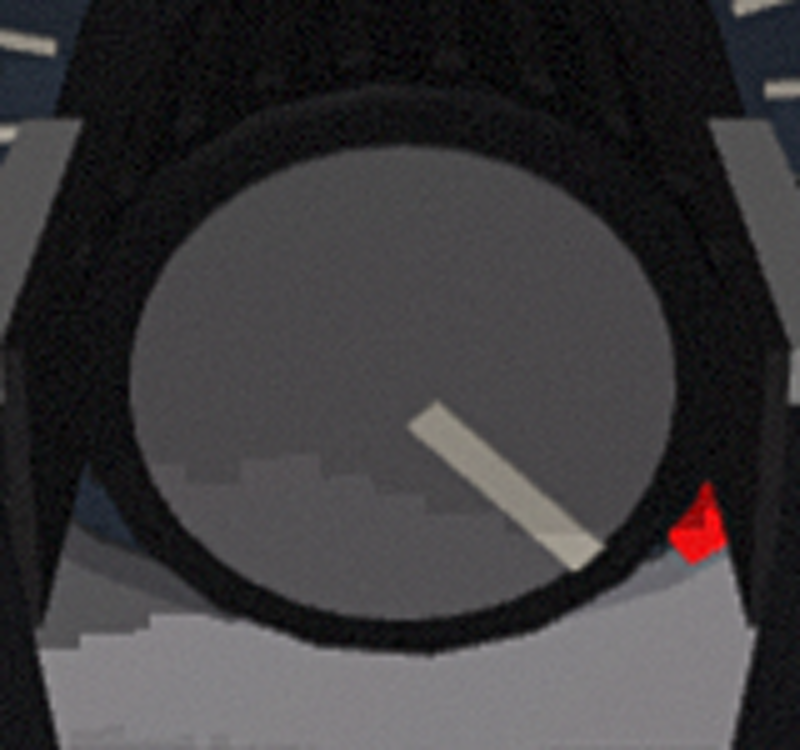

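View pics/s4.png

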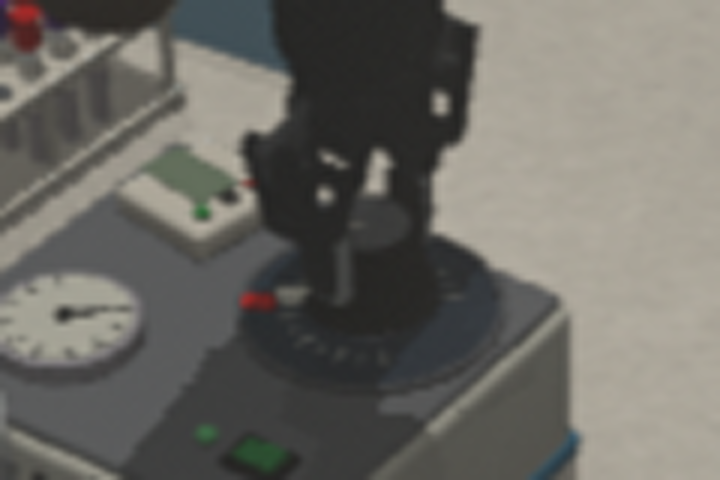

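```bash
python3 - <<'E'
from meas import *
s=np.load("w4.npy",allow_pickle=True).item(); c=cam("wrist",s)
u=lambda x,y:(240+x/5-.4,270+y/5-.4)
a,b=onz(c,u(425,415),160),onz(c,u(590,558),160)
A=onz(c,u(404,382),160)
ang=lambda p,o:np.degrees(np.arctan2(p[1]-o[1],p[0]-o[0]))
print(A,"line",ang(b,a),ang(b,A))
cs=cam("side")
v=lambda x,y:(230+x/6-.4,170+y/6-.4)
for o in ((598,-29.5),(597,-29)):
  p=onz(cs,v(285,296),123);r=onz(cs,v(258,301),117); print("side",ang(p,o),np.hypot(*(p[:2]-o)),ang(r,o),np.hypot(*(r[:2]-o)))
E
```

```text
[598.19738335 -28.60022084 160.        ] line 42.79225205033049 40.372316511279045
side 51.572293820017094 40.088553935111726 43.02457457949133 51.99667687974731
side 50.017788135956806 40.333227929251144 41.878690497034995 52.39706049643038
```

All estimates agree that about 8° remain, so I'll turn 8° more.

Call:
{"api": "send_rows", "payload": {
  "translation": [
    [0, 0, 0],
    [0, 0, 0],
    [0, 0, 0],
    [0, 0, 0]
  ],
  "yaw": [4, 8.2, 8.2, 8.2],
  "fingers": [200, 200, 200, 200]
}}

```text
clock: 5.25
position: [596.5, -27.7, 132.5]
ee_rot: [0.089, 0.996, 0.002, -0.001]
contact_force: [-1.7, 2.9, 1.9]
gripper_width: 48.5
```

```bash
python3 - <<'E'
from meas import *
s,im=look("w5"); cv2.imwrite("pics/w5z.png",cv2.resize(im[270:420,240:400],None,fx=5,fy=5,interpolation=cv2.INTER_CUBIC))
sd=get_image("side"); cv2.imwrite("pics/s5.png",cv2.resize(sd[170:250,230:350],None,fx=6,fy=6,interpolation=cv2.INTER_CUBIC))
E
```

```text
[596.46 -27.67 132.52] F [-1.73  2.88  1.87] T [ 0.635  0.531 -0.064] w 48.5 toolx ang 169.83 clk 5.25 j6 -1.97
```

View pics/w5z.png

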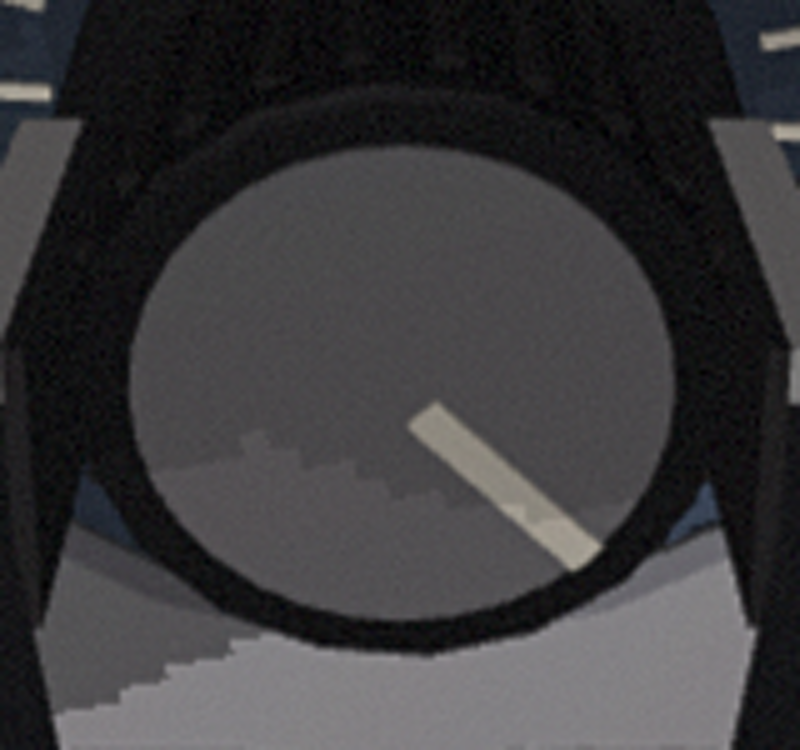

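View pics/s5.png

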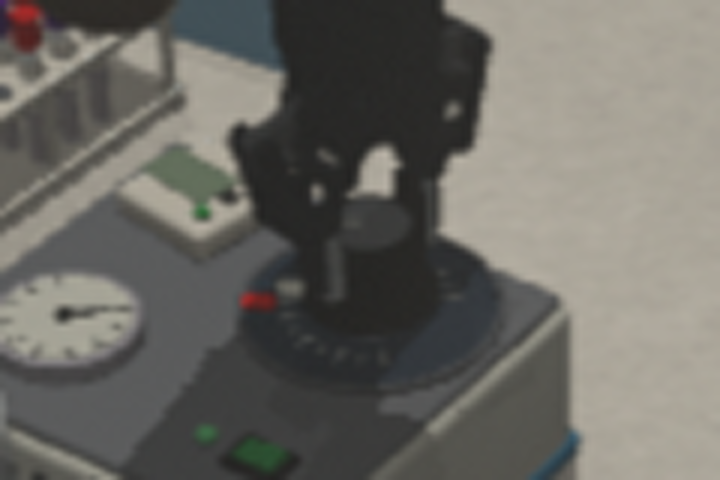

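The pointer now stands at the marker, and the red tab is unchanged at (257,301) in the side crop. Next is a light pull.

Call:
{"api": "send_rows", "payload": {
  "translation": [
    [0, 0, -0.0005],
    [0, 0, -0.001],
    [0, 0, -0.001],
    [0, 0, -0.001]
  ],
  "yaw": [0, 0, 0, 0],
  "fingers": [200, 200, 200, 200]
}}

```text
clock: 5.75
position: [596.4, -27.6, 132.7]
ee_rot: [0.089, 0.996, 0.002, -0.001]
contact_force: [1.2, 2.4, -5.4]
gripper_width: 48.4
```

Call:
{"api": "send_rows", "payload": {
  "translation": [
    [0, 0, -0.001],
    [0, 0, -0.0015],
    [0, 0, -0.0015],
    [0, 0, -0.0015]
  ],
  "yaw": [0, 0, 0, 0],
  "fingers": [200, 200, 200, 200]
}}

```text
clock: 6.15
position: [596.3, -27.7, 134.1]
ee_rot: [0.089, 0.996, 0.002, -0.001]
contact_force: [1.4, 2.5, -6.1]
gripper_width: 48.4
```

Call:
{"api": "send_rows", "payload": {
  "translation": [
    [0, 0, -0.001],
    [0, 0, -0.0015],
    [0, 0, -0.0015],
    [0, 0, -0.0015]
  ],
  "yaw": [0, 0, 0, 0],
  "fingers": [200, 200, 200, 200]
}}

```text
clock: 6.55
position: [596.3, -27.7, 135.0]
ee_rot: [0.089, 0.996, 0.002, -0.002]
contact_force: [4.0, 2.2, -11.3]
gripper_width: 48.5
```

The pull is blocked at about 11 N, as expected at the marker. I'll ease it 9° clockwise without pulling.

Call:
{"api": "send_rows", "payload": {
  "translation": [
    [0, 0, 0],
    [0, 0, 0],
    [0, 0, 0],
    [0, 0, 0],
    [0, 0, 0],
    [0, 0, 0]
  ],
  "yaw": [2, 4, 6, 9, 9, 9],
  "fingers": [200, 200, 200, 200, 200, 200]
}}

```text
clock: 7.15
position: [596.4, -27.5, 135.7]
ee_rot: [0.166, 0.986, 0.002, -0.002]
contact_force: [-0.2, 2.8, -4.1]
gripper_width: 48.0
```

```bash
python3 - <<'E'
from meas import *
s,im=look("w6")
E
```

```text
[596.38 -27.52 135.65] F [-0.22  2.83 -4.07] T [ 0.675 -0.105 -0.137] w 48.0 toolx ang 160.83 clk 7.15 j6 -2.12
```

Call:
{"api": "send_rows", "payload": {
  "translation": [
    [0, 0, -0.001],
    [0, 0, -0.002],
    [0, 0, -0.002],
    [0, 0, -0.002]
  ],
  "yaw": [0, 0, 0, 0],
  "fingers": [200, 200, 200, 200]
}}

```text
clock: 7.6
position: [596.4, -27.5, 138.0]
ee_rot: [0.166, 0.986, 0.002, -0.001]
contact_force: [0.1, 3.0, -3.9]
gripper_width: 48.8
```

It has meshed and slides at about 4 N. Continuing to the stop.

Call:
{"api": "send_rows", "payload": {
  "translation": [
    [0, 0, -0.001],
    [0, 0, -0.002],
    [0, 0, -0.003],
    [0, 0, -0.003],
    [0, 0, -0.003]
  ],
  "yaw": [0, 0, 0, 0, 0],
  "fingers": [200, 200, 200, 200, 200]
}}

```text
clock: 8.1
position: [596.4, -27.6, 141.1]
ee_rot: [0.166, 0.986, 0.002, -0.002]
contact_force: [1.0, 3.2, -4.8]
gripper_width: 48.3
```

Call:
{"api": "send_rows", "payload": {
  "translation": [
    [0, 0, -0.001],
    [0, 0, -0.002],
    [0, 0, -0.002],
    [0, 0, -0.002]
  ],
  "yaw": [0, 0, 0, 0],
  "fingers": [200, 200, 200, 200]
}}

```text
clock: 8.5
position: [596.3, -27.6, 142.7]
ee_rot: [0.167, 0.986, 0.002, -0.002]
contact_force: [1.7, 2.7, -8.5]
gripper_width: 48.5
```

Call:
{"api": "send_rows", "payload": {
  "translation": [
    [0, 0, -0.001],
    [0, 0, -0.0015],
    [0, 0, -0.0015],
    [0, 0, -0.0015]
  ],
  "yaw": [0, 0, 0, 0],
  "fingers": [200, 200, 200, 200]
}}

```text
clock: 8.9
position: [596.2, -27.5, 142.7]
ee_rot: [0.167, 0.986, 0.002, -0.002]
contact_force: [5.2, 0.9, -16.3]
gripper_width: 48.2
```

```bash
python3 - <<'E'
from meas import *
s,im=look("w7")
E
```

```text
[596.15 -27.53 142.74] F [  5.21   0.92 -16.33] T [ 0.318 -1.38  -0.099] w 48.2 toolx ang 160.8 clk 8.9 j6 -2.12
```

The knob is at its stop: force rises to 16 N with no further motion, after about 10.2 mm of total rise. I'll ease the pull and open.

Call:
{"api": "send_rows", "payload": {
  "translation": [
    [0, 0, 0],
    [0, 0, 0],
    [0, 0, 0],
    [0, 0, 0],
    [0, 0, 0],
    [0, 0, 0],
    [0, 0, 0],
    [0, 0, 0]
  ],
  "yaw": [0, 0, 0, 0, 0, 0, 0, 0],
  "fingers": [200, 60, 0, 0, 0, 0, 0, 0]
}}

```text
clock: 9.75
position: [596.1, -27.6, 142.8]
ee_rot: [0.167, 0.986, 0.002, -0.002]
contact_force: [-0.6, 0.1, -1.0]
gripper_width: 85.2
```

```bash
python3 - <<'E'
from meas import *
s,im=look("w8")
E
```

```text
[596.14 -27.56 142.84] F [-0.62  0.06 -1.01] T [-0.038 -0.042  0.03 ] w 85.2 toolx ang 160.81 clk 9.75 j6 -2.12
```

View pics/w8.png

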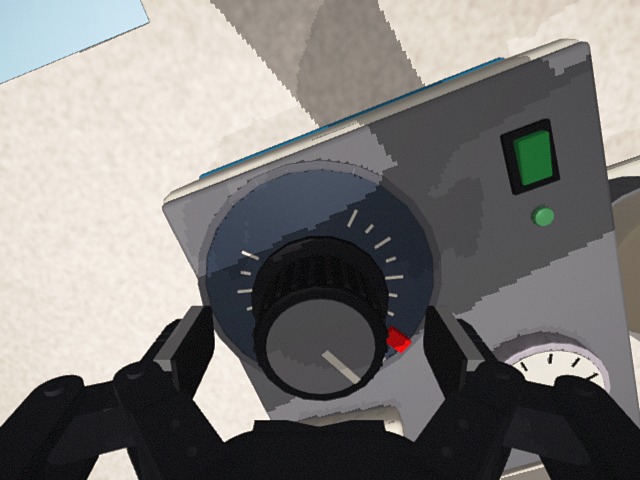

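The fingers are clear of the knob on both sides. Lifting off for a check.

Call:
{"api": "send_rows", "payload": {
  "translation": [
    [0, 0, -0.02],
    [0, 0, -0.06],
    [0, 0, -0.105],
    [0, 0, -0.145],
    [0, 0, -0.155],
    [0, 0, -0.155],
    [0, 0, -0.155]
  ],
  "yaw": [0, 0, 0, 0, 0, 0, 0],
  "fingers": [0, 0, 0, 0, 0, 0, 0]
}}

```text
clock: 10.5
position: [596.0, -28.2, 296.2]
ee_rot: [0.167, 0.986, 0.002, -0.004]
contact_force: [0.2, -0.2, -0.3]
gripper_width: 85.5
```

```bash
python3 - <<'E'
from meas import *
s,im=look("w9"); c=cam("wrist",s)
u,v=proj(c,[598,-29,130]).astype(int); x0,y0=u-80,v-75; print(x0,y0)
cv2.imwrite("pics/w9z.png",cv2.resize(im[y0:y0+150,x0:x0+160],None,fx=5,fy=5,interpolation=cv2.INTER_CUBIC))
sd=get_image("side"); cv2.imwrite("pics/s9.png",cv2.resize(sd[170:250,230:350],None,fx=6,fy=6,interpolation=cv2.INTER_CUBIC))
E
```

```text
[596.   -28.18 296.24] F [ 0.15 -0.2  -0.27] T [ 0.016  0.019 -0.016] w 85.5 toolx ang 160.8 clk 10.5 j6 -2.13
238 143
```

View pics/w9z.png

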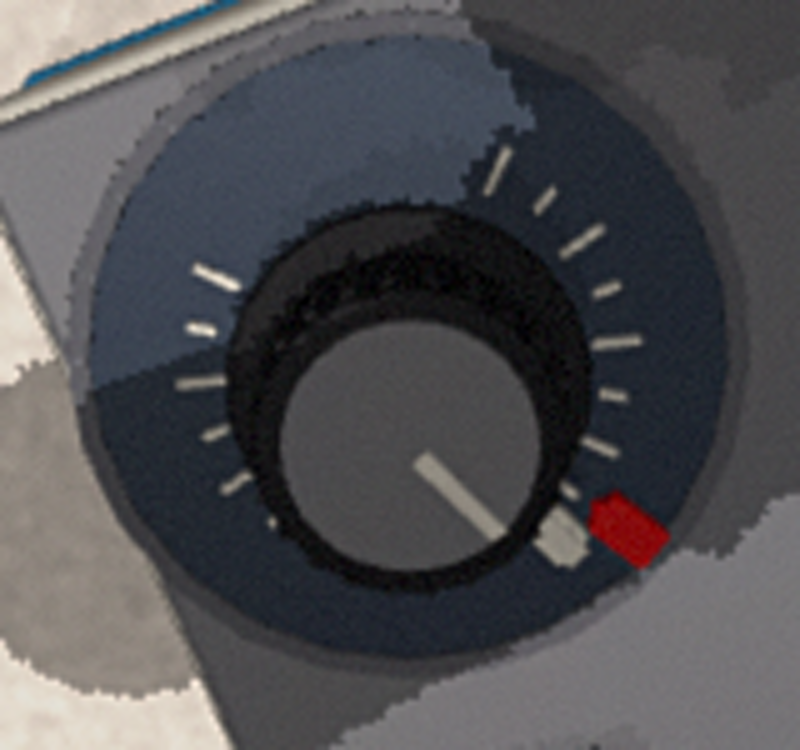

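View pics/s9.png

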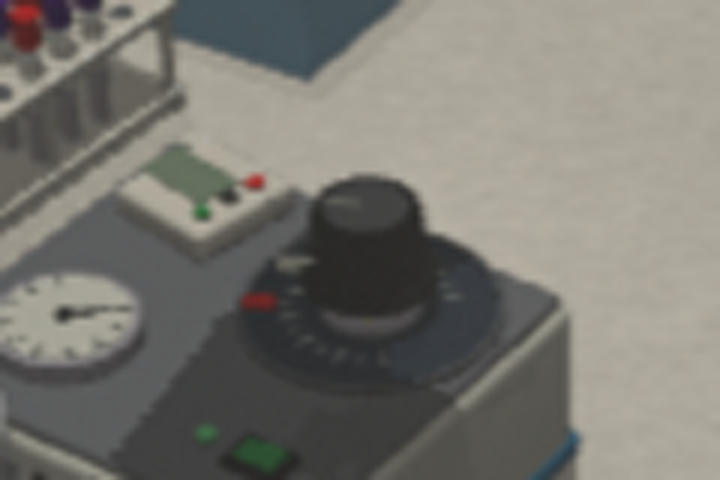

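The knob stands drawn out, with a spindle collar visible under the skirt. The red tab is still at (258,301) in the side crop. A final measurement follows.

```bash
python3 - <<'E'
from meas import *
s=np.load("w9.npy",allow_pickle=True).item(); c=cam("wrist",s)
u=lambda x,y:(238+x/5-.4,143+y/5-.4)
ang=lambda p,o:np.degrees(np.arctan2(p[1]-o[1],p[0]-o[0]))
for z in (160,170): print(z,"dia",np.linalg.norm(onz(c,u(280,446),z)-onz(c,u(541,446),z)),onz(c,u(410,446),z))
A=onz(c,u(410,446),170);P=onz(c,u(408,348),111);print(P)
a,b=onz(c,u(427,462),170),onz(c,u(502,535),170)
print("line",ang(b,a),ang(b,A)); t=onz(c,u(576,550),133); print("ptr",ang(t,A),ang(t,P))
for q in ((603,510),(630,530),(655,553)):
  r=onz(c,u(*q),117);print("mark",ang(r,A),ang(r,P),np.hypot(*(r-A)[:2]))
# triangulate top centre with side
cs=cam("side"); o1,d1=ray(c,u(410,446)); o2,d2=ray(cs,(230+366/6-.4,170+206/6-.4))
k=np.linalg.lstsq(np.c_[d1,-d2],o2-o1,rcond=None)[0]; print("tri",o1+k[0]*d1,o2+k[1]*d2)
E
```

```text
160 dia 41.832034333323485 [601.29058901 -29.55599382 160.        ]
170 dia 40.33529188173745 [598.56443863 -28.66913841 170.        ]
[596.68021437 -28.07249546 111.        ]
line 25.509680382480987 25.682144342519724
ptr 25.80384639690419 24.02899595414491
mark 33.619124608139366 31.74083904094736 45.72362680461762
mark 33.617463098446905 31.96829335120961 52.25110974197333
mark 32.945621795854514 31.493294227922426 58.90960149059851
tri [599.9396339  -29.11650895 164.9555414 ] [598.58990359 -29.97249875 164.66349853]
```

```bash
python3 - <<'E'
from meas import *
a=cv2.imread("pics/side0.png")[170:250,230:350]; a=cv2.resize(a,None,fx=6,fy=6,interpolation=cv2.INTER_CUBIC); b=cv2.imread("pics/s9.png")
cv2.imwrite("pics/cmp.png",np.hstack([a[130:400,200:560],b[130:400,200:560]]))
E
```

```text
(no output)
```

View pics/cmp.png

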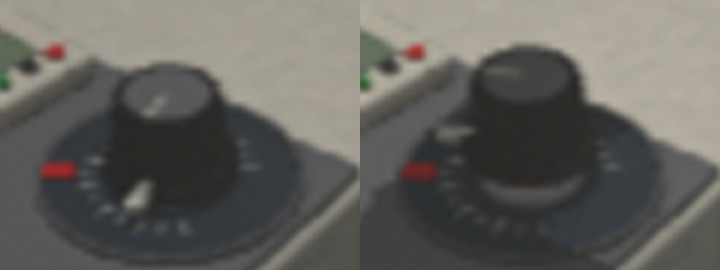

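Side by side, before and after: the knob top edge rose from row 64 to row 45 (about 3.2 px, or 10 mm). The red tab at row 171 and the timer have not moved. Handing in.

```bash
python3 -c "
from bench import *
print(job_done())"
```

```text
the job is handed in; nothing more can be done
None
```

The vacuum is set: the knob is drawn out to its stop in the notch about 8° clockwise of the red marker, and the gripper has let go. I handed the job in at about 10.6 s of the 45 s allowed.

- **Turn:** I turned the knob about 68° clockwise, which put its pointer at the marker.
- **Pull:** A light pull there was blocked at about 11 N. I eased the knob 9° further clockwise, where it meshed and slid at 4–5 N. At the stop the force rose to about 16 N with no further movement.

Final checks:

- **Height:** The gripper rose about 10.2 mm during the pull. The side view also shows a rise of about 10 mm, and the apparent size of the knob top fits the drawn-out height. One check disagreed: triangulating the knob top from two views gave z of about 165 mm instead of 170 mm. I put that down to rough pixel picks and calibration error.
- **Angle:** The pointer stands at about 25.5° and the marker at about 33° (31.5–33.6° depending on the estimate). The marker has not moved from its starting 33°.
- **Surroundings:** The marker and timer show no movement in the before-and-after side view. After lift-off the gripper touched nothing.

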